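# Unhook the double hook from its slotted link and bin both

## Task

A steel double hook with a blue tab stands hooked in a red slotted link. Leave the link standing on the bench while you twist the hook a quarter turn and lift it out through the slot, then put the hook into the green tray and the link into the yellow tray.

Things in the scene. Friction and masses are not known exactly. Their poses are not given: they have to be found in the camera images.
- hook_mid (a point): Steel double hook, 94 mm high. Point on its axis 47 mm above its underside, z up. Foot: bar 64 (x) by 14 (y) by 8 mm, ends turned up to 18 mm. Shank 12 mm thick. Blue grip tab on top, 30 (x) by 10 (y) by 36 mm high, centre 29 mm above this point. Starts with x square (within 12 deg) to link x, ends under both bars; turned either way till x lies along link x (within 8 deg) it lifts out. 0.2 kg
- link_mid (a point): Red slotted link, a low bridge 92 (x) by 40 (y) by 32 mm high. Point at its centre 16 mm above its underside, z up. Two bars along x, 8 by 8 mm, undersides at 24 mm, slot between them 24 mm wide and 76 mm long, an 8 mm leg across each end. The hook's foot stands on the bench under the bars and turns freely there. Without the hook, pick it up across both bars (40 mm) at mid-length. Up to 0.5 kg
- tray_green: Fixed open green plastic tray on the bench, 120 mm along its x, 150 mm along its y, 30 mm high, walls and floor 4 to 5 mm thick. Origin at the centre of its underside, z up. The two trays are alike but for colour and may stand in either place.
- tray_yellow: Fixed open yellow plastic tray on the bench, 120 mm along its x, 150 mm along its y, 30 mm high, walls and floor 4 to 5 mm thick. Origin at the centre of its underside, z up. The two trays are alike but for colour and may stand in either place.

How it is judged:
On the way:
1. the hook is lifted clear above the link, and the link still stands on the bench (height (world z) of hook_mid above 0.085 m and height (world z) of link_mid below 0.024 m and angle between link_mid's own z axis and vertical below 0.17 rad), for 0.2 s.
At the end, for the whole second after the job is handed in: the hook's mid-point lies within the green tray's walls (up to 56 mm from its centre along x and 71 mm along y) and under 65 mm above the tray's underside, standing or fallen; the link's mid-point lies likewise in the yellow tray, under 50 mm; both released and at rest (x of hook_mid in the frame of tray_green between -0.056 and 0.056 m and y of hook_mid in the frame of tray_green between -0.071 and 0.071 m and x of link_mid in the frame of tray_yellow between -0.056 and 0.056 m and y of link_mid in the frame of tray_yellow between -0.071 and 0.071 m and z of hook_mid in the frame of tray_green below 0.065 m and z of link_mid in the frame of tray_yellow below 0.05 m and linear speed of each of hook, link below 0.03 m/s); the robot touches nothing.
It fails at once if the link is lifted more than 20 mm off the bench with the hook still in it (height (world z) of link_mid above 0.036 m and horizontal distance between hook_mid and link_mid below 0.05 m and z of hook_mid in the frame of link_mid below 0.06 m).
It also fails if it takes over 59 s, if anything falls off the work surface, if the arm or the gripper's body presses on something with over 40 N, if the wrist force passes 120 N, or if a joint passes its speed limit or range.

## Robot

A 7-joint arm with a two-finger parallel gripper is mounted at the origin on a cart in front of the work surface, level with it; the furniture and walls round the work are solid. World frame = base frame: x ahead of the robot, y to its left, z up, the work surface at z = 0. Lengths are in m, angles in rad, forces in N, time in s.
With the tool pointing down it reaches from about 0.4 to 0.85 m from the base axis. Payload 4.5 kg.
Tool frame: the origin (TCP) lies midway between the tips of the shut fingers; the grasp point (between the pads) lies 19 mm behind it; z points along the fingers, y is the line along which they close (so a half turn about z gives the same grasp; the last joint's range is limited). The gripper opens to 88 mm and grips with 3 to 60 N. Pads are 18 mm wide; open, the fingers measure 123 mm over their backs; the gripper's body (75 mm by 187 mm) begins 45 mm behind the grasp point.
Start: joints at [-1.235, 0.689, -0.195, 1.565, 0.157, 0.902, -0.215], TCP at [0.186, 0.597, 0.239] pointing down, gripper open.
Joint ranges: [-3.01, 3.01], [-0.46, 2.08], [-1.47, 1.51], [0.13, 2.56], [-1, 4.14], [0.04, 2.09], [-2.66, 2.66]. Speed limits (rad/s): [2.57, 2.57, 3.14, 3.14, 3.14, 3.14, 3.14].

## Interface

Orientations are given as a unit quaternion [x, y, z, w].
In Python, from plant import r, eyes, finish_job gives the robot as it stands. The module is installed in compiled form; this text tells all that it offers.
- The arm moves only by the tool move_arm, never from a script. Its argument "motion" is a list of rows, each a list of 7 numbers: the shift along the tool's x, y, z in mm, then the turn, a rotation vector about the tool's x, y, z in degrees, then the closure, from 0 (fully open) to 1 (shut). A call has 1 to 5 rows; each row is the pose to reach, as a shift and turn from the pose commanded when the call began, along the tool's axes at that moment; what a row does not reach only later rows make up. A row lasts 1/8 s, in which the tool goes at most 62.5 mm and 10.7 degrees, less where a joint would pass 70% of its speed; a pose out of reach is approached as far as the arm can. A call with a gripper value outside its range is refused whole. The fingers move at their own pace and stop on an object; "newtons" is the grip in N (left out, the last holds). Time passes only in rows, so rows that repeat a pose let the fingers close. It gives the time, the measured TCP pose, the force, the opening and the grip force at its end, in the units of the state.
- r.get_state(): the state, without advancing time (a new reading comes with each control period).
- eyes.snapshot(name): name is "scene" or "top"; returns a dict with "frame" (480x640x3 uint8, red, green, blue), "z_map" (480x640 float32, m along the optical axis (not along the pixel's ray), 0 where there is no reading), "intrinsics" (3x3 intrinsics, pixels), "dist" ([k1, k2, p1, p2, k3] as OpenCV has them; the pictures are not rectified), "world_to_cam" (4x4, takes a point from world to camera coordinates). Camera axes: x right, y down, z forward; pixel columns grow to the right and rows downward; lengths in m; the calibration is good to about 2 mm. A picture is of the moment at which its call begins.
- finish_job(): hands the job in; it is judged then, once.
The state is a dict: "clock": time; "q": joint angles; "qd": joint speeds; "joint_torque": joint torques, N m; "tool_pos": TCP position; "eef_rot": TCP orientation; "contact_force": force on the tool from outside, world axes, zero at the start; "moment": the same for the moment, N m; "opening": opening from 0.0 (shut) to 1.0 (fully open); "finger_force": force on a finger pad.
Only numpy, scipy, OpenCV 4.12 (cv2) and the standard library are available. Lean on these libraries where they do the work, as an engineer would, in place of code of your own. Each camera call takes 0.05 s, during which the arm holds its last target. There are 200 camera calls.

## Working session

There is one attempt and no reset: what is moved stays moved. The work goes in short steps, Python scripts to look and compute and a tool call to move; the robot and the scene stay as the last step left them, time stands still between calls to the robot, and variables do not carry over. Pictures are saved under pics/ and viewed, at most 10 in all, crops included, and the job is handed in when it is done.

Besides the shell and the picture viewer there is one more tool, called after ">>>" as a command line: name --pt "numbers of a row" for each row, then --argument value for the rest. move_arm: Moves the arm, as the interface text tells. Its arguments: {"type":"object","properties":{"motion":{"type":"array","items":{"type":"array","items":{"type":"number"}}},"newtons":{"type":"number"}},"required":["motion"]}

```bash
mkdir -p pics
cat > h.py <<'E'
import numpy as np,cv2
from plant import r,eyes
def world(s):
    K,d,T,z=s["intrinsics"],np.array(s["dist"],float),np.array(s["world_to_cam"]),s["z_map"]
    v,u=np.mgrid[:480,:640]
    n=cv2.undistortPoints(np.stack([u.ravel(),v.ravel()],1).astype(float)[:,None],np.array(K),d)[:,0]
    zz=z.ravel(); P=np.c_[n*zz[:,None],zz]
    W=(P-T[:3,3])@T[:3,:3]
    W[zz==0]=np.nan
    return W.reshape(480,640,3)
E
python3 - <<'E'
from h import *
for n in("scene","top"):
    s=eyes.snapshot(n); cv2.imwrite(f"pics/{n}0.png",s["frame"][...,::-1]); np.save(n+".npy",world(s))
    W=np.load(n+".npy"); h=cv2.cvtColor(s["frame"],cv2.COLOR_RGB2HSV)
    for c,lo,hi in(("red",0,8),("yel",22,35),("grn",45,80),("blu",100,125)):
        m=(h[...,0]>=lo)&(h[...,0]<=hi)&(h[...,1]>120)&(h[...,2]>50)&np.isfinite(W[...,0])
        p=W[m]; 
        if len(p): 
            v,u=np.nonzero(m); print(n,c,len(p),np.median(u),np.median(v),np.percentile(p,[3,50,97],axis=0).round(3).tolist())
print(r.get_state())
E
```

```text
scene red 1678 294.0 151.0 [[0.371, -0.022, 0.011], [0.536, 0.256, 0.032], [0.871, 0.672, 0.158]]
scene yel 8880 419.0 281.0 [[0.346, 0.044, 0.002], [0.609, 0.125, 0.009], [0.668, 0.563, 0.116]]
scene grn 6325 326.0 206.0 [[0.534, -0.068, 0.002], [0.619, 0.361, 0.007], [0.801, 0.459, 0.057]]
scene blu 4078 460.0 426.0 [[0.41, -0.139, 0.005], [0.466, -0.079, 0.025], [0.707, 0.673, 0.082]]
top red 1686 298.0 245.0 [[0.372, -0.019, 0.013], [0.533, 0.274, 0.032], [0.867, 0.689, 0.161]]
top yel 8740 375.0 195.0 [[0.359, 0.049, 0.002], [0.61, 0.141, 0.006], [0.665, 0.582, 0.118]]
top grn 8354 245.0 200.0 [[0.532, -0.079, 0.002], [0.61, 0.366, 0.005], [0.815, 0.52, 0.058]]
top blu 3075 501.0 279.0 [[0.343, -0.286, 0.006], [0.471, -0.062, 0.013], [0.708, 0.693, 0.093]]
{'clock': 0.1, 'q': array([-1.23520618,  0.68994004, -0.1945097 ,  1.56623742,  0.1573313 ,
        0.90252959, -0.21507871]), 'qd': array([-2.55691934e-04, -1.61998346e-03,  1.17081649e-03, -3.84920080e-03,
        3.93917088e-05, -9.84875836e-04, -8.27637899e-04]), 'joint_torque': array([-3.91318274e-03, -5.28503823e+01, -1.27158154e+00, -1.53836989e+01,
       -5.25464164e-02,  2.04138720e-03,  3.61366438e-05]), 'tool_pos': array([0.1856528 , 0.59618188, 0.23796577]), 'eef_rot': array([ 1.50269309e-01,  9.88644726e-01, -8.58750814e-04, -5.14951665e-05]), 'contact_force': array([-0.12222123,  1.11840814,  0.08745686]), 'moment': array([-0.02659266, -0.03398842, -0.01566859]), 'finger_force': 0.0, 'opening': 0.998852007573487}
```

View pics/scene0.png

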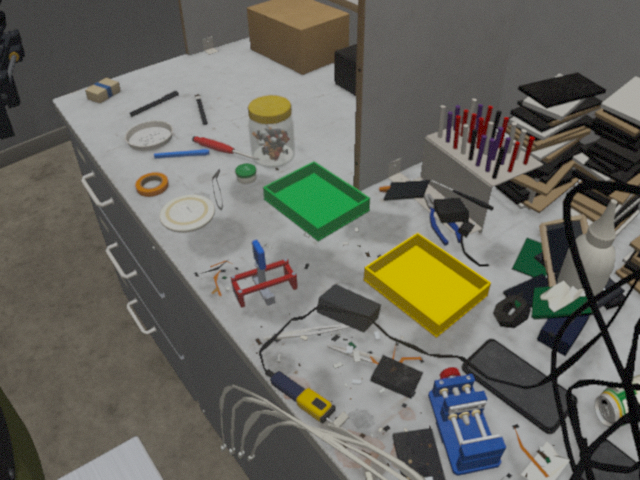

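View pics/top0.png

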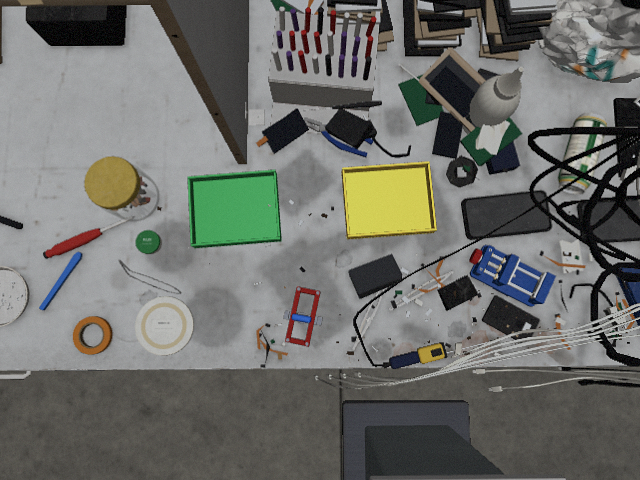

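The scene picture shows the link at about (265,283) with the hook's blue tab at (260,252). The green tray is at (316,200) and the yellow one at (427,283). In the top picture the link is at (303,317), the tab at (301,318), green at (235,208), yellow at (389,200), and a tall panel edge ends at (243,160).

Run:
```python
from h import *
def col(n,lo,hi,roi,zmin,zmax):
    f=cv2.imread(f"pics/{n}0.png");W=np.load(n+".npy");h=cv2.cvtColor(f,cv2.COLOR_BGR2HSV)
    m=(h[...,0]>=lo)&(h[...,0]<=hi)&(h[...,1]>100)&(h[...,2]>40)&(W[...,2]>zmin)&(W[...,2]<zmax)
    k=np.zeros_like(m);u0,u1,v0,v1=roi;k[v0:v1,u0:u1]=1
    return W[m&k]
R={"top":dict(red=(278,330,280,355),blu=(278,330,300,335),grn=(180,290,160,255),yel=(335,445,155,245)),
"scene":dict(red=(225,305,250,312),blu=(245,275,235,280),grn=(255,380,155,245),yel=(355,500,230,340))}
H=dict(red=(0,8,.022,.045),blu=(100,125,.05,.12),grn=(45,80,.022,.04),yel=(22,35,.022,.04))
for n in R:
  for c in R[n]:
    p=col(n,*H[c][:2],R[n][c],*H[c][2:])
    (cx,cy),sz,a=cv2.minAreaRect((p[:,:2]*1000).astype(np.float32))
    print(n,c,len(p),"c",round(cx),round(cy),"sz",np.round(sz),"a",round(a,1),"z",np.percentile(p[:,2],[5,50,95,100]).round(3))
    if c=="blu":
        t=p[p[:,2]>np.percentile(p[:,2],95)-.006];(cx,cy),sz,a=cv2.minAreaRect((t[:,:2]*1000).astype(np.float32));print("  top",len(t),cx,cy,sz,a)
W=np.load("top.npy")
for uv in((243,160),(240,150),(225,120),(280,100),(390,265+10),(350,125)):print(uv,W[uv[1],uv[0]].round(3))
W=np.load("scene.npy");f=cv2.imread("pics/scene0.png");c=f[225:325,215:315];t=cv2.imread("pics/top0.png")[275:365,260:350]
cv2.imwrite("pics/c.png",np.hstack([cv2.resize(c,(400,400),interpolation=2),cv2.resize(t,(400,400),interpolation=2)]))
```

```text
top red 558 c 412 267 sz [40. 91.] a 77.8 z [0.025 0.032 0.035 0.037]
top blu 123 c 409 267 sz [28. 10.] a 79.4 z [0.088 0.094 0.097 0.098]
  top 116 409.3592834472656 266.7597961425781 (28.1640625, 9.266327857971191) 79.39690399169922
top grn 868 c 594 383 sz [120. 150.] a 4.3 z [0.024 0.03  0.033 0.035]
top yel 844 c 608 121 sz [120. 151.] a 3.8 z [0.024 0.03  0.033 0.035]
scene red 601 c 414 267 sz [41. 90.] a 76.6 z [0.024 0.03  0.033 0.034]
scene blu 198 c 410 266 sz [30. 10.] a 78.8 z [0.064 0.089 0.094 0.095]
  top 102 410.00250244140625 266.6584167480469 (28.607969284057617, 9.768437385559082) 78.84313201904297
scene grn 976 c 595 383 sz [122. 152.] a 4.8 z [0.023 0.027 0.031 0.033]
scene yel 1404 c 608 121 sz [123. 151.] a 3.7 z [0.023 0.028 0.031 0.033]
(243, 160) [0.677 0.368 0.025]
(240, 150) [0.678 0.366 0.077]
(225, 120) [0.678 0.366 0.213]
(280, 100) [0.785 0.306 0.024]
(390, 275) [0.477 0.124 0.044]
(350, 125) [0.726 0.186 0.06 ]
```

View pics/c.png

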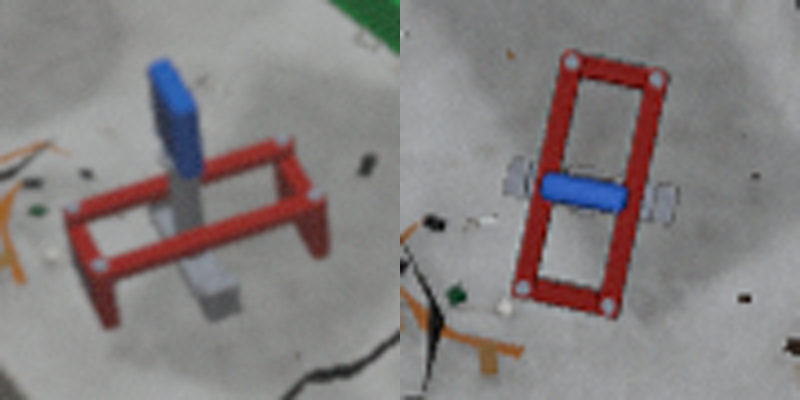

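The crop shows the tab almost square to the bars, with the foot ends visible under both of them. The tab centre is at about (410,267) mm with hook x at about 79°. The link lies at (413,267) with its long axis at -12.5°. Next I move above the hook.

>>> move_arm --pt "-60 -48 0 0 0 10 0" --pt "-115 -92 0 0 0 20 0" --pt "-170 -136 0 0 0 30 0" --pt "-225 -180 0 0 0 40 0" --pt "-280 -224 0 0 0 50 0" --newtons 30

```text
clock: 0.72
tool_pos: [0.3615, 0.336, 0.2387]
eef_rot: [0.556, 0.831, 0.0, 0.0]
contact_force: [0.7, 0.6, -0.3]
opening: 1.0
finger_force: 0.0
```

```bash
cat > g.py <<'E'
import sys
from h import *
from scipy.spatial.transform import Rotation as R
def go(x,y,z,a):
    "target TCP, world angle (deg) of tool y; prints shift mm, turn deg in tool axes"
    s=r.get_state();Rt=R.from_quat(s["eef_rot"])
    ty=np.radians(a);Y=np.array([np.cos(ty),np.sin(ty),0]);Z=np.array([0,0,-1.]);X=np.cross(Y,Z)
    G=R.from_matrix(np.c_[X,Y,Z])
    print("t",s["clock"],"pos",s["tool_pos"].round(4),"q",s["q"].round(2),"F",s["contact_force"].round(1),"open",round(s["opening"],3))
    print("shift",(Rt.inv().apply(np.array([x,y,z])-s["tool_pos"])*1000).round(1),"turn",(Rt.inv()*G).as_rotvec(degrees=True).round(1))
if __name__=="__main__": go(*map(float,sys.argv[1:]))
E
python3 g.py .4097 .2667 .13 -11
```

```text
t 0.725 pos [0.3615 0.336  0.2387] q [-0.86  0.52  0.02  1.96 -0.02  0.66 -0.43] F [ 0.7  0.6 -0.3] open 1.0
shift [-82.5  18.1 108.7] turn [ 0.   0.  33.4]
```

>>> move_arm --pt "0 0 0 0 0 0 0" --pt "0 0 0 0 0 10 0" --pt "0 0 0 0 0 20 0" --pt "0 0 0 0 0 30 0" --pt "0 0 0 0 0 30 0"

```text
clock: 1.35
tool_pos: [0.3599, 0.3388, 0.2385]
eef_rot: [0.749, 0.662, -0.0, -0.0]
contact_force: [0.7, 0.2, 0.5]
opening: 1.001
finger_force: 0.0
```

```bash
python3 g.py .4097 .2667 .13 -11
```

```text
t 1.35 pos [0.3599 0.3388 0.2385] q [-0.96  0.53  0.18  1.96 -0.14  0.66 -0.82] F [0.7 0.2 0.5] open 1.001
shift [-65.4  58.3 108.5] turn [-0.   0.   3.9]
```

>>> move_arm --pt "-22 19 20 0 0 4 0" --pt "-44 39 45 0 0 4 0" --pt "-65 58 75 0 0 4 0" --pt "-65 58 108 0 0 4 0" --pt "-65 58 108 0 0 4 0"

```text
clock: 1.98
tool_pos: [0.4085, 0.2656, 0.1291]
eef_rot: [0.772, 0.635, -0.002, -0.001]
contact_force: [0.3, 0.2, 0.1]
opening: 1.002
finger_force: 0.0
```

```bash
python3 g.py .4097 .2667 .058 -11;python3 - <<'E'
from h import *
s=eyes.snapshot("scene"); f=s["frame"][...,::-1]; t=eyes.snapshot("top")["frame"][...,::-1]
cv2.imwrite("pics/d.png",np.hstack([cv2.resize(f[160:330,180:350],(400,400),interpolation=2),cv2.resize(t[230:370,240:380],(400,400),interpolation=2)]))
E
```

```text
t 1.975 pos [0.4085 0.2656 0.1291] q [-0.74  0.71  0.11  2.08 -0.19  0.37 -0.67] F [0.3 0.2 0.1] open 1.002
shift [ 1.5  1.2 71.1] turn [-0.2  0.2 -0.1]
```

View pics/d.png

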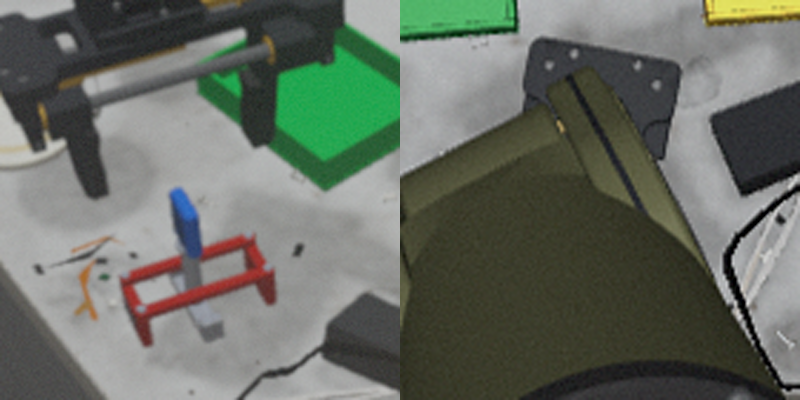

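The gripper's fingers straddle the blue tab along the correct line, with the tab at about (187,222) in the crop. I descend and grip.

>>> move_arm --pt "1 1 25 0 0 0 0" --pt "1 1 50 0 0 0 0" --pt "1 1 71 0 0 0 0" --pt "1 1 71 0 0 0 0.4" --pt "1 1 71 0 0 0 0.7" --newtons 30

```text
clock: 2.7
tool_pos: [0.4118, 0.2677, 0.061]
eef_rot: [0.773, 0.635, 0.001, -0.0]
contact_force: [0.3, 0.0, 0.4]
opening: 0.798
finger_force: 0.0
```

>>> move_arm --pt "0 0 0 0 0 0 0.8" --pt "0 0 0 0 0 0 1" --pt "0 0 0 0 0 0 1" --pt "0 0 0 0 0 0 1" --pt "0 0 0 0 0 0 1"

```text
clock: 3.32
tool_pos: [0.4112, 0.2668, 0.0597]
eef_rot: [0.773, 0.634, -0.0, -0.0]
contact_force: [0.6, -0.4, -0.2]
opening: 0.233
finger_force: 0.0
```

>>> move_arm --pt "0 0 0 0 0 0 1" --pt "0 0 0 0 0 0 1" --pt "0 0 -1 0 0 0 1" --pt "0 0 -1 0 0 0 1"

```text
clock: 3.82
tool_pos: [0.4111, 0.2668, 0.0607]
eef_rot: [0.773, 0.634, -0.0, -0.0]
contact_force: [-0.3, 0.2, -1.6]
opening: 0.113
finger_force: 30.0
```

```bash
python3 g.py .4097 .2667 .058 78
```

```text
t 3.825 pos [0.4111 0.2668 0.0607] q [-0.7   0.84  0.06  2.1  -0.21  0.2  -0.66] F [-0.3  0.2 -1.6] open 0.113
shift [-0.3 -1.4  2.7] turn [ -0.   -0.  -89.3]
```

>>> move_arm --pt "0 0 -2 0 0 -8 1" --pt "0 0 -2 0 0 -16 1" --pt "0 0 -2 0 0 -25 1" --pt "0 0 -2 0 0 -35 1" --pt "0 0 -2 0 0 -45 1"

```text
clock: 4.45
tool_pos: [0.4111, 0.2667, 0.0627]
eef_rot: [0.469, 0.883, -0.0, -0.0]
contact_force: [-1.0, -0.9, -1.6]
opening: 0.109
finger_force: 30.0
```

>>> move_arm --pt "0 0 0 0 0 -10 1" --pt "0 0 0 0 0 -20 1" --pt "0 0 0 0 0 -30 1" --pt "0 0 0 0 0 -40 1" --pt "0 0 0 0 0 -44 1"

```text
clock: 5.08
tool_pos: [0.4112, 0.2666, 0.0626]
eef_rot: [0.106, 0.994, -0.0, -0.0]
contact_force: [0.5, 0.5, -1.9]
opening: 0.109
finger_force: 30.0
```

>>> move_arm --pt "0 0 0 0 0 0 1" --pt "0 0 0 0 0 0 1"

```text
clock: 5.32
tool_pos: [0.4112, 0.2667, 0.0627]
eef_rot: [0.108, 0.994, -0.0, -0.0]
contact_force: [-0.0, -0.3, -2.1]
opening: 0.11
finger_force: 30.0
```

```bash
python3 g.py .4097 .2667 .158 77.5;python3 - <<'E'
from h import *
s=eyes.snapshot("scene"); f=s["frame"][...,::-1]
cv2.imwrite("pics/e.png",cv2.resize(f[200:330,190:340],(600,520),interpolation=2))
W=world(s);h=cv2.cvtColor(s["frame"],cv2.COLOR_RGB2HSV)
m=(h[...,0]<=8)&(h[...,1]>100)&(h[...,2]>40)&(W[...,2]>.022)&(W[...,2]<.045);m[:250]=0;m[312:]=0;m[:,:225]=0;m[:,305:]=0
print(m.sum(),cv2.minAreaRect((W[m][:,:2]*1000).astype(np.float32)))
E
```

```text
t 5.325 pos [0.4112 0.2667 0.0627] q [-0.57  0.83 -0.17  2.1   0.51  0.25  0.17] F [-0.  -0.3 -2.1] open 0.11
shift [  1.4  -0.4 -95.3] turn [-0.  -0.   0.1]
482 ((413.7109375, 266.8853759765625), (40.74618148803711, 90.72679901123047), 77.61556243896484)
```

View pics/e.png

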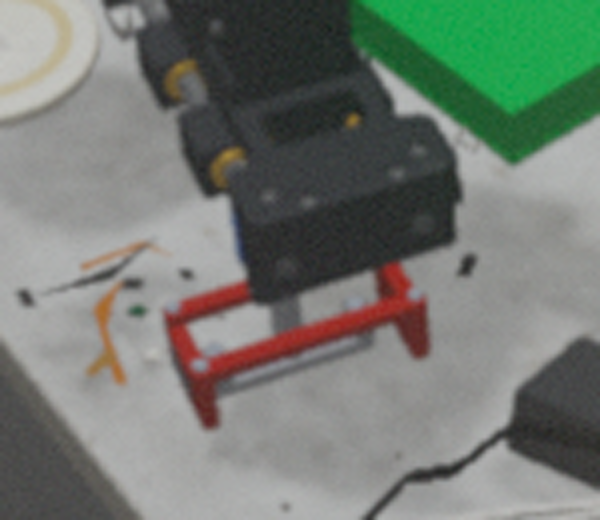

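The hook now lies along the link, with the foot visible between the bars and the link still standing at (414,267) mm. I lift straight up.

>>> move_arm --pt "0 0 -8 0 0 0 1" --pt "0 0 -16 0 0 0 1" --pt "0 0 -24 0 0 0 1" --pt "0 0 -32 0 0 0 1" --pt "0 0 -42 0 0 0 1"

```text
clock: 6.0
tool_pos: [0.4111, 0.2667, 0.1054]
eef_rot: [0.107, 0.994, -0.0, -0.0]
contact_force: [0.2, -0.1, -2.9]
opening: 0.114
finger_force: 30.0
```

>>> move_arm --pt "0 0 -15 0 0 0 1" --pt "0 0 -35 0 0 0 1" --pt "0 0 -55 0 0 0 1" --pt "0 0 -55 0 0 0 1" --pt "0 0 -55 0 0 0 1"

```text
clock: 6.62
tool_pos: [0.411, 0.2665, 0.1594]
eef_rot: [0.107, 0.994, -0.0, -0.0]
contact_force: [0.1, -0.1, -2.0]
opening: 0.11
finger_force: 30.0
```

```bash
python3 g.py .575 .383 .158 80;python3 - <<'E'
from h import *
s=eyes.snapshot("scene"); f=s["frame"][...,::-1]
cv2.imwrite("pics/f.png",cv2.resize(f[150:330,160:360],(600,540),interpolation=2))
E
```

```text
t 6.625 pos [0.411  0.2665 0.1594] q [-0.46  0.66 -0.33  2.04  0.42  0.51  0.26] F [ 0.1 -0.1 -2. ] open 0.11
shift [-135.4  148.8    1.3] turn [-0.  -0.  -2.3]
```

View pics/f.png

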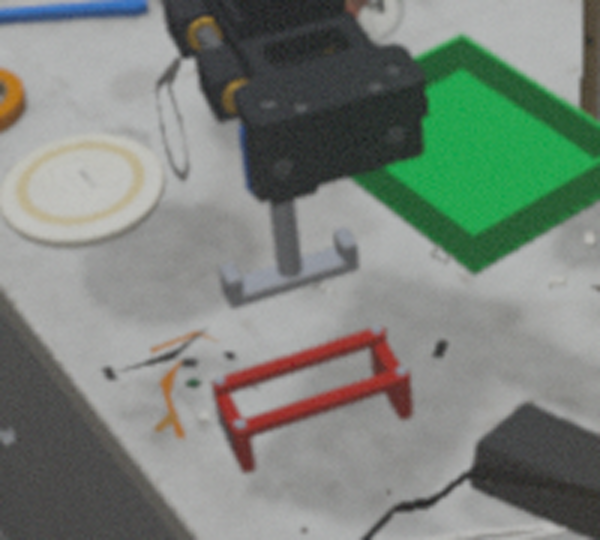

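The hook hangs clear above the standing link. I carry it over to the green tray.

>>> move_arm --pt "-25 26 0 0 0 0 1" --pt "-55 57 0 0 0 0 1" --pt "-85 88 0 0 0 -2 1" --pt "-115 120 0 0 0 -2 1" --pt "-145 151 0 0 0 -2 1"

```text
clock: 7.3
tool_pos: [0.5855, 0.3837, 0.1581]
eef_rot: [0.09, 0.996, -0.001, -0.001]
contact_force: [0.2, 0.4, -2.2]
opening: 0.108
finger_force: 30.0
```

>>> move_arm --pt "0 0 0 0 0 0 1" --pt "0 0 0 0 0 0 1"

```text
clock: 7.55
tool_pos: [0.5835, 0.3826, 0.1581]
eef_rot: [0.089, 0.996, -0.001, -0.001]
contact_force: [0.1, -0.6, -1.7]
opening: 0.109
finger_force: 30.0
```

```bash
python3 g.py .585 .383 .067 80
```

```text
t 7.55 pos [0.5835 0.3826 0.1581] q [-0.46  0.9  -0.38  1.38  0.37  0.94  0.46] F [ 0.1 -0.6 -1.7] open 0.109
shift [-1.6  0.9 91.1] turn [-0.2 -0.1 -0.3]
```

>>> move_arm --pt "0 0 20 0 0 0 1" --pt "0 0 42 0 0 0 1" --pt "0 0 65 0 0 0 1" --pt "0 0 85 0 0 0 1" --pt "0 0 90 0 0 0 1"

```text
clock: 8.18
tool_pos: [0.5836, 0.3823, 0.0675]
eef_rot: [0.089, 0.996, -0.001, -0.001]
contact_force: [0.1, 0.3, -1.1]
opening: 0.106
finger_force: 30.0
```

>>> move_arm --pt "0 0 1 0 0 0 1" --pt "0 0 2 0 0 0 1" --pt "0 0 2 0 0 0 1"

```text
clock: 8.55
tool_pos: [0.5854, 0.3838, 0.0685]
eef_rot: [0.09, 0.996, 0.0, 0.0]
contact_force: [-0.1, -0.3, -2.1]
opening: 0.11
finger_force: 30.0
```

>>> move_arm --pt "0 0 1 0 0 0 1" --pt "0 0 2 0 0 0 1" --pt "0 0 3 0 0 0 1" --pt "0 0 3 0 0 0 1"

```text
clock: 9.05
tool_pos: [0.5849, 0.3834, 0.0646]
eef_rot: [0.09, 0.996, -0.0, -0.0]
contact_force: [0.1, 1.2, -2.2]
opening: 0.113
finger_force: 30.0
```

>>> move_arm --pt "0 0 1 0 0 0 1" --pt "0 0 2 0 0 0 1" --pt "0 0 2 0 0 0 1"

```text
clock: 9.43
tool_pos: [0.5853, 0.3837, 0.0638]
eef_rot: [0.09, 0.996, 0.0, 0.0]
contact_force: [-1.0, -1.1, 5.3]
opening: 0.112
finger_force: 30.0
```

Contact with the tray floor (+5 N). I release and rise.

>>> move_arm --pt "0 0 -1 0 0 0 0.8" --pt "0 0 -1 0 0 0 0.6" --pt "0 0 -1 0 0 0 0.4" --pt "0 0 -1 0 0 0 0.2" --pt "0 0 -1 0 0 0 0.2"

```text
clock: 10.05
tool_pos: [0.585, 0.3835, 0.0636]
eef_rot: [0.09, 0.996, 0.0, -0.0]
contact_force: [-0.1, 0.1, 0.4]
opening: 0.628
finger_force: 0.0
```

>>> move_arm --pt "0 0 -20 0 0 0 0.2" --pt "0 0 -40 0 0 0 0.2" --pt "0 0 -65 0 0 0 0.1" --pt "0 0 -90 0 0 0 0" --pt "0 0 -90 0 0 0 0"

```text
clock: 10.68
tool_pos: [0.5866, 0.3849, 0.1576]
eef_rot: [0.09, 0.996, 0.002, 0.002]
contact_force: [0.3, -0.2, 0.3]
opening: 1.0
finger_force: 0.0
```

```bash
python3 g.py .4137 .2669 .07 77.6
```

```text
t 10.675 pos [0.5866 0.3849 0.1576] q [-0.46  0.9  -0.38  1.38  0.37  0.93  0.45] F [ 0.3 -0.2  0.3] open 1.0
shift [ 149.3 -147.5   86.2] turn [0.3 0.2 2.1]
```

>>> move_arm --pt "30 -30 0 0 0 2 0" --pt "60 -59 0 0 0 2 0" --pt "90 -89 0 0 0 2 0" --pt "120 -118 0 0 0 2 0" --pt "149 -147 0 0 0 2 0"

```text
clock: 11.3
tool_pos: [0.4107, 0.2645, 0.1536]
eef_rot: [0.107, 0.994, 0.0, -0.0]
contact_force: [0.1, -0.6, 1.2]
opening: 1.0
finger_force: 0.0
```

>>> move_arm --pt "0 0 20 0 0 0 0" --pt "0 0 45 0 0 0 0" --pt "0 0 70 0 0 0 0" --pt "0 0 85 0 0 0 0" --pt "0 0 85 0 0 0 0"

```text
clock: 11.92
tool_pos: [0.4114, 0.265, 0.0678]
eef_rot: [0.107, 0.994, -0.001, -0.001]
contact_force: [-0.2, -0.4, 0.8]
opening: 0.998
finger_force: 0.0
```

```bash
python3 g.py .4137 .2669 .012 77.6;python3 - <<'E'
from h import *
s=eyes.snapshot("scene"); f=s["frame"][...,::-1]
cv2.imwrite("pics/i.png",cv2.resize(f[140:330,180:390],(630,570),interpolation=2))
E
```

```text
t 11.925 pos [0.4114 0.265  0.0678] q [-0.55  0.82 -0.18  2.09  0.53  0.27  0.16] F [-0.2 -0.4  0.8] open 0.998
shift [-2.   2.4 55.8] turn [-0.1 -0.1  0.1]
```

View pics/i.png

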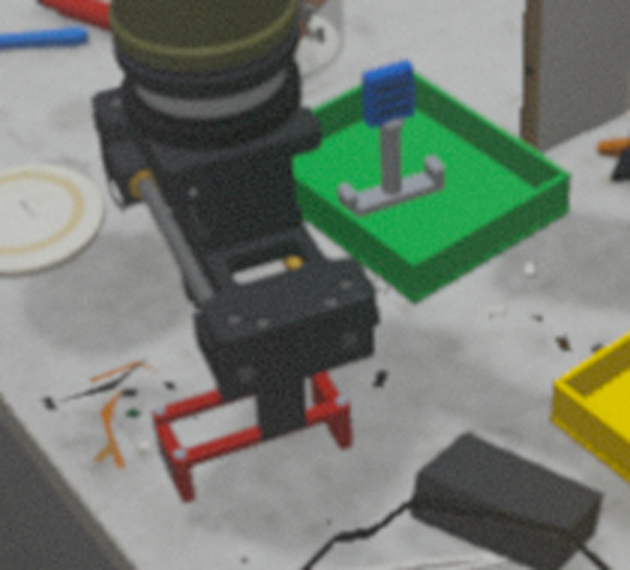

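The hook stands in the green tray, at about (390,140) in the crop, and the fingers straddle the link at mid-length. I descend and grip it.

>>> move_arm --pt "-2 2 15 0 0 0 0" --pt "-2 2 30 0 0 0 0" --pt "-2 2 44 0 0 0 0" --pt "-2 2 54 0 0 0 0" --pt "-2 2 54 0 0 0 0.3" --newtons 35

```text
clock: 12.6
tool_pos: [0.4141, 0.2668, 0.014]
eef_rot: [0.107, 0.994, -0.001, -0.0]
contact_force: [-0.2, 0.2, 0.1]
opening: 0.911
finger_force: 0.0
```

>>> move_arm --pt "0 0 0 0 0 0 0.4" --pt "0 0 0 0 0 0 0.6" --pt "0 0 0 0 0 0 0.8" --pt "0 0 0 0 0 0 0.8" --pt "0 0 0 0 0 0 0.8"

```text
clock: 13.22
tool_pos: [0.4148, 0.2675, 0.0149]
eef_rot: [0.107, 0.994, 0.001, 0.0]
contact_force: [1.0, 1.6, 2.3]
opening: 0.445
finger_force: 35.1
```

>>> move_arm --pt "0 0 -4 0 0 0 0.8" --pt "0 0 -12 0 0 0 0.8" --pt "0 0 -25 0 0 0 0.8" --pt "0 0 -40 0 0 0 0.8" --pt "0 0 -40 0 0 0 0.8"

```text
clock: 13.85
tool_pos: [0.4152, 0.2673, 0.0561]
eef_rot: [0.107, 0.994, 0.001, 0.001]
contact_force: [0.2, -0.1, -4.2]
opening: 0.444
finger_force: 35.1
```

>>> move_arm --pt "0 0 -30 0 0 0 0.8" --pt "-10 -5 -65 0 0 -3 0.8" --pt "-45 -21 -80 0 0 -6 0.8" --pt "-90 -42 -80 0 0 -9 0.8" --pt "-135 -62 -80 0 0 -12 0.8"

```text
clock: 14.48
tool_pos: [0.5339, 0.1762, 0.1347]
eef_rot: [0.002, 1.0, -0.0, -0.0]
contact_force: [-0.2, 0.5, -4.1]
opening: 0.444
finger_force: 35.2
```

>>> move_arm --pt "0 0 0 0 0 0 0.8" --pt "0 0 0 0 0 0 0.8"

```text
clock: 14.72
tool_pos: [0.5323, 0.1774, 0.1342]
eef_rot: [0.003, 1.0, -0.0, -0.001]
contact_force: [-0.4, 1.0, -3.7]
opening: 0.445
finger_force: 35.2
```

```bash
python3 g.py .608 .121 .08 93.7
```

```text
t 14.725 pos [0.5323 0.1774 0.1342] q [-0.14  0.78 -0.45  1.84  0.54  0.64  0.65] F [-0.4  1.  -3.7] open 0.445
shift [-76.1 -56.   54. ] turn [-0.  -0.1 -4. ]
```

>>> move_arm --pt "-25 -18 0 0 0 -2 0.8" --pt "-50 -37 0 0 0 -4 0.8" --pt "-76 -56 0 0 0 -4 0.8" --pt "-76 -56 25 0 0 -4 0.8" --pt "-76 -56 54 0 0 -4 0.8"

```text
clock: 15.35
tool_pos: [0.6082, 0.1227, 0.0802]
eef_rot: [-0.033, 0.999, 0.0, -0.0]
contact_force: [-0.0, 0.3, -5.2]
opening: 0.45
finger_force: 35.2
```

>>> move_arm --pt "0 0 0 0 0 0 0.8" --pt "0 0 20 0 0 0 0.8" --pt "0 0 40 0 0 0 0.8" --pt "0 0 55 0 0 0 0.8" --pt "0 0 55 0 0 0 0.8"

```text
clock: 15.98
tool_pos: [0.6078, 0.1209, 0.0241]
eef_rot: [-0.032, 0.999, -0.0, -0.001]
contact_force: [0.6, -0.9, -4.6]
opening: 0.445
finger_force: 35.2
```

```bash
python3 g.py .608 .121 .02 93.7
```

```text
t 15.975 pos [0.6078 0.1209 0.0241] q [-0.05  1.01 -0.4   1.7   0.65  0.58  0.8 ] F [ 0.6 -0.9 -4.6] open 0.445
shift [-0.2  0.1  4.1] turn [-0.  -0.2  0. ]
```

>>> move_arm --pt "0 0 1 0 0 0 0.8" --pt "0 0 2 0 0 0 0.8" --pt "0 0 3 0 0 0 0.8" --pt "0 0 4 0 0 0 0.8" --pt "0 0 4 0 0 0 0.8"

```text
clock: 16.6
tool_pos: [0.6089, 0.1213, 0.0217]
eef_rot: [-0.032, 0.999, 0.0, -0.0]
contact_force: [-0.3, -0.0, -4.2]
opening: 0.448
finger_force: 35.2
```

>>> move_arm --pt "0 0 0 0 0 0 0.45" --pt "0 0 0 0 0 0 0.3" --pt "0 0 0 0 0 0 0.2" --pt "0 0 0 0 0 0 0.2" --pt "0 0 0 0 0 0 0.2"

```text
clock: 17.23
tool_pos: [0.609, 0.1213, 0.0218]
eef_rot: [-0.032, 0.999, 0.0, 0.0]
contact_force: [-0.2, 0.3, 0.2]
opening: 0.8
finger_force: 0.0
```

>>> move_arm --pt "0 0 -10 0 0 0 0.2" --pt "0 0 -30 0 0 0 0.2" --pt "0 0 -60 0 0 0 0.2" --pt "0 0 -100 0 0 0 0.2" --pt "0 0 -140 0 0 0 0.2"

```text
clock: 17.85
tool_pos: [0.609, 0.1214, 0.1645]
eef_rot: [-0.032, 0.999, 0.0, 0.001]
contact_force: [0.2, 0.5, -1.0]
opening: 0.8
finger_force: 0.0
```

>>> move_arm --pt "60 0 0 0 0 0 0.2" --pt "120 0 0 0 0 0 0.2" --pt "160 0 0 0 0 0 0.2" --pt "160 0 0 0 0 0 0.2"

```text
clock: 18.35
tool_pos: [0.4464, 0.1104, 0.1632]
eef_rot: [-0.034, 0.999, -0.001, -0.001]
contact_force: [0.0, 0.3, 0.4]
opening: 0.8
finger_force: 0.0
```

Run:
```python
from h import *
s=eyes.snapshot("scene"); cv2.imwrite("pics/j.png",cv2.resize(s["frame"][130:350,230:510,::-1],(700,550),interpolation=2))
```

```text
(no output)
```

View pics/j.png

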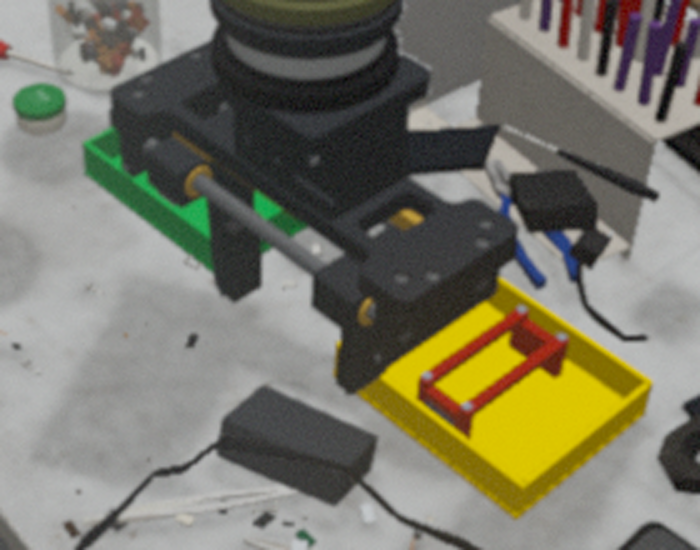

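The link stands in the yellow tray at about (490,370) in the crop, and the gripper is clear. It hides the hook here, so I check the hook numerically in both views and hand in if it is in place.

Run:
```python
from h import *
from plant import finish_job
ok=False
for n in("top","scene"):
    s=eyes.snapshot(n);W=world(s);h=cv2.cvtColor(s["frame"],cv2.COLOR_RGB2HSV)
    m=(h[...,0]>=100)&(h[...,0]<=125)&(h[...,1]>100)&(W[...,2]>.02)&(abs(W[...,0]-.594)<.06)&(abs(W[...,1]-.383)<.075)
    print(n,m.sum(),np.median(W[m],axis=0) if m.any() else None); ok|=m.sum()>30
print(ok,r.get_state()["finger_force"],abs(r.get_state()["qd"]).max())
if ok: print(finish_job())
```

```text
top 170 [0.57957155 0.38014052 0.0971589 ]
scene 0 None
True 0.0 0.015427254977311919
the job is handed in; nothing more can be done
None
```

The hook was twisted a quarter turn and lifted out with the link left standing; it now stands in the green tray and the link in the yellow one, and I handed the job in at about 18.5 s of the 59 s (no verdict was returned).

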